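# Fetch the setting die from behind the thread spools

### The arm

A 6-joint arm with a two-finger parallel gripper is mounted at the origin on a cart in front of the work surface, level with it; the furniture and walls round the work are solid. World frame = base frame: x ahead of the robot, y to its left, z up, the work surface at z = 0. Lengths are in m, angles in rad, forces in N, time in s.
With the tool pointing down it reaches from about 0.325 to 0.775 m from the base axis. Payload 9.3 kg.
Tool frame: the origin (TCP) lies midway between the tips of the shut fingers; the grasp point (between the pads) lies behind it (ctrl.grip_depth is the z of the grasp point in the tool frame, in m); z points along the fingers, y is the line along which they close (so a half turn about z gives the same grasp; the last joint's range is limited). The gripper opens to 85 mm and grips with 20 to 120 N. Pads are 22 mm wide; open, the fingers measure 114 mm over their backs; the gripper's body (76 mm by 85 mm) begins 54 mm behind the grasp point. The pads swing forward as they close: fully open they stand 13 mm farther back than shut.
Start: joints at [1.027, 0.259, 0.021, 1.334, 0, 1.418], TCP at [0.21, 0.509, 0.231] pointing down, gripper open.
Joint ranges: [-3.04, 3.04], [-0.91, 1.82], [-1.04, 1.36], [-1.92, 1.95], [-1.52, 1.45], [-3.14, 3.14]. Speed limits (rad/s): [2.22, 2.22, 2.79, 3.14, 3.14, 3.14].

### API

Orientations are given as [roll, pitch, yaw] about the fixed x, y, z axes, in that order (R = Rz(yaw) Ry(pitch) Rx(roll)).
In Python, from plant import ctrl gives the robot as it stands.
- The arm moves only by the shell command python3 -m crank 'ROWS' [OPENING] [FORCE]. ROWS is text: rows parted by semicolons, each of 6 numbers parted by spaces: the shift along the tool's x, y, z in cm, then the turn, a rotation vector about the tool's x, y, z in rad. In form: x y z wx wy wz; .... A call has 1 to 20 rows; each row shifts and turns the commanded pose from where the row before left it, along the tool's axes as they then stand; what a row does not reach is not made up. A row lasts 1/8 s, in which the tool goes at most 62.5 mm and 10.7 degrees, less where a joint would pass 70% of its speed; a pose out of reach is approached as far as the arm can. A call is refused whole if a number of a shift passes 6.25 or a number of a turn 0.188, either way. A call with a gripper value outside its range is refused whole. OPENING is the opening, from -1 (shut) to 1 (fully open), set as the call begins (- or left out, the last holds). The fingers move at their own pace and stop on an object; FORCE is the grip in N (left out, the last holds). Time passes only in rows, so rows that do not move let the fingers close. It gives the time, the measured TCP pose, the force, the opening and the grip force at its end, in the units of the state.
- ctrl.state(): the state, without advancing time (a new reading comes with each control period).
- ctrl.grab_frame(name): name is "scene" or "top"; returns the picture (420x560x3 uint8, red, green, blue); there is no depth.
- ctrl.camera_model(name): a dict with "intrinsics" (3x3 intrinsics, pixels), "cam_to_world" (4x4, takes a point from camera to world coordinates). Camera axes: x right, y down, z forward; pixel columns grow to the right and rows downward; lengths in m; the calibration is good to about 2 mm. A picture is of the moment at which its call begins. camera_model takes no time and is no camera call.
- ctrl.finish_job(): hands the job in; it is judged then, once.
Trained networks look in the newest picture that a camera, given by its name, has taken for a name from the list of things; names that differ only in an ending like _2 or _b are one class to them, and where a whole thing is asked for, a point or a joint stands for the part that bears it (a point fixed in the world has none). Each returns a list of dicts, best first, with "p" (0 to 1); they miss things now and then, are a little off and sometimes report something else, mostly with a low value. They report only what shows in the picture. A call takes as long as a camera call.
- ctrl.boxes_of(camera, thing): "extent" ([left, top, right, bottom] in pixels, round what is visible of it).
- ctrl.pinpoint(camera, thing): "position" ([column, row] in pixels: a listed point, or the origin of a listed thing).
The state is a dict: "time_s": time; "joint_pos": joint angles; "joint_velocities": joint speeds; "joint_efforts": joint torques, N m; "tool_pos": TCP position; "orientation": TCP orientation; "ft_force": force on the tool from outside, world axes, zero at the start; "ft_torque": the same for the moment, N m; "width": finger opening in m; "grasp_force": force on a finger pad.
Only numpy, scipy, OpenCV 4.12 (cv2) and the standard library are available. Lean on these libraries where they do the work, as an engineer would, in place of code of your own. Each camera call takes 0.05 s, during which the arm holds its last target. There are 200 camera calls.

### The job

Clear the red and the blue thread spool out of the caddy and stand them aside on the black rubber mat, then take the dark setting die from behind them and stand it in the round brass lip of the die holder. Only then put the spools back in the caddy, each standing on the disc of its own colour (they may have been standing on the wrong ones). Leave the two pale dies alone.

Things in the scene. Friction and masses are not known exactly. Their poses are not given: they have to be found in the camera images.
- red_spool_center (a point): Centre, half-way up, of the spool of red thread with white ends: upright, loose, 33 mm diameter, 55 mm tall, about 35 g; z axis along the spool, up. At the start it stands in the caddy on one of the two coloured discs, with about 10 mm of air to the dark die and 35 mm to the other spool; closed on along the caddy's x axis it is free on both sides.
- blue_spool_center (a point): Centre, half-way up, of the spool of blue thread with wooden ends: same size and standing as the red one, on the other disc.
- dark_die_center (a point): Centre, half-way up, of the dark grey steel setting die: upright, loose, 22 mm diameter (treat it as a plain cylinder), 38 mm tall, about 30 g; z axis up. At the start it stands in the caddy's middle place, hemmed in by the two spools in front and the caddy's handle behind; once the spools are gone it is free to be gripped along the caddy's y axis.
- caddy: Pale wooden caddy, fixed. Origin on the worktop under the middle place (where the die stands). Base plate 10 mm thick, reaching from -54 to +36 mm in its x and +-68 mm in its y; x points away from the spools towards the handle. The handle is an upright wooden plate 40 mm wide (along y), from x = +18 to +26 mm, its top 66 mm above the worktop. The disc centres lie at x = -16, y = +-34 mm. Turned up to 0.4 rad about the vertical.
- red_disc: Flat red disc, 45 mm diameter, flush on the caddy's base, fixed: the red spool's place. Origin at its centre, 10 mm above the worktop, where a spool's foot stands. It is either the left or the right of the two discs; its rim shows round the spool that stands on it.
- blue_disc: Flat blue disc, 45 mm diameter: the blue spool's place; otherwise as the red disc.
- mat: Black rubber mat with a thin grey border line, fixed, 120 mm (its x) by 170 mm (its y), 3 mm thick: the side area. Origin under its centre on the worktop; room for both spools.
- die_holder: Die holder, fixed: green square foot plate 72 x 72 mm, 6 mm thick, with a low brass ring on it, inner diameter 44 mm, lip 5 mm high (top 11 mm above the worktop). Origin under its centre on the worktop. The die stands inside the ring on the plate, its foot 6 mm above the worktop; the ring is much wider than the die, so set it in the middle.
- tall_die_center (a point): Centre of the tall pale steel die, 22 mm diameter, 45 mm tall, standing loose on the worktop behind the work: bystander.
- short_die_center (a point): Centre of the short pale steel die, 22 mm diameter, 30 mm tall, standing loose on the worktop behind the work: bystander.

How it is judged:
By the outcome, as a careful person would: the job done as asked, in the order asked, and still so for the second after the job is handed in, with the robot touching nothing.
It also fails if it takes over 120 s, if anything falls off the work surface, if the arm or the gripper's body presses on something with over 40 N, if the wrist force passes 120 N, or if a joint passes its speed limit or range.

## Working session

There is one attempt and no reset: what is moved stays moved. The work goes in short steps, Python scripts to look and compute and a shell command to move; the robot and the scene stay as the last step left them, time stands still between calls to the robot, and variables do not carry over. Pictures are saved under pics/ and viewed, at most 14 in all, crops included, and the job is handed in when it is done.

```bash
mkdir -p pics
cat > h.py <<'E'
import numpy as np, cv2
from plant import ctrl
from scipy.spatial.transform import Rotation as R
def ray(cam,px):
    m=ctrl.camera_model(cam);T=np.array(m["cam_to_world"]);K=np.array(m["intrinsics"])
    d=T[:3,:3]@np.linalg.inv(K)@np.array([px[0],px[1],1.]);return T[:3,3],d
def at(cam,px,z):
    o,d=ray(cam,px);return o+d*(z-o[2])/d[2]
def snap(cam,name):
    im=ctrl.grab_frame(cam);cv2.imwrite(f"pics/{name}.png",im[...,::-1]);return im
E
python3 - <<'E'
from h import *
Z=dict(red_spool_center=.0375,blue_spool_center=.0375,dark_die_center=.029,caddy=0,red_disc=.01,blue_disc=.01,mat=0,die_holder=0,tall_die_center=.0225,short_die_center=.015)
for c in("top","scene"):
    snap(c,c+"0")
    print(c,np.round(np.array(ctrl.camera_model(c)["cam_to_world"])[:3],2).tolist())
    for n,z in Z.items():
        for r in ctrl.pinpoint(c,n)[:2]: print(n,round(r["p"],2),np.round(r["position"],1),np.round(at(c,r["position"],z),4))
s=ctrl.state();print(s, ctrl.grip_depth)
E
```

```text
top [[0.02, -1.0, 0.08, 0.5], [-1.0, -0.02, -0.01, 0.09], [0.01, -0.08, -1.0, 1.19]]
red_spool_center 0.5 [160.  243.6] [0.5125 0.363  0.0375]
blue_spool_center 0.69 [191.5 247.2] [0.505  0.2857 0.0375]
blue_spool_center 0.24 [228.2 160.9] [0.7207 0.201  0.0375]
dark_die_center 0.57 [179.2 232.1] [0.5418 0.3186 0.029 ]
caddy 0.78 [176.9 240.5] [0.5216 0.3295 0.    ]
red_disc 0.51 [164.5 239.4] [0.5236 0.3586 0.01  ]
red_disc 0.17 [181.1 233.8] [0.5384 0.3175 0.01  ]
blue_disc 0.56 [159. 244.] [0.5119 0.372  0.01  ]
blue_disc 0.5 [191.1 244.9] [0.5109 0.2915 0.01  ]
mat 0.74 [269.5 243.7] [0.5173 0.0948 0.    ]
die_holder 0.91 [347.4 249.9] [ 0.5049 -0.1031  0.    ]
tall_die_center 0.47 [296.5 162.1] [0.7236 0.0302 0.0225]
short_die_center 0.46 [228.9 162.8] [0.7202 0.2012 0.015 ]
scene [[-0.86, -0.34, 0.38, 0.24], [-0.51, 0.59, -0.63, 0.71], [-0.01, -0.73, -0.68, 0.73]]
red_spool_center 0.82 [257.4 337. ] [0.5119 0.356  0.0375]
blue_spool_center 0.93 [280.7 304.3] [0.5125 0.2819 0.0375]
dark_die_center 0.4 [261.8 317.6] [0.5294 0.3162 0.029 ]
caddy 0.59 [260.9 329.5] [0.5296 0.3214 0
[... 424 characters left out ...]
 ]
{'time_s': 1.1, 'joint_pos': array([1.02737528e+00, 2.58612398e-01, 2.15382659e-02, 1.33373064e+00,
       1.24085137e-05, 1.41819665e+00]), 'joint_velocities': array([ 0.00050818,  0.000849  ,  0.00194021,  0.00154026,  0.00023675,
       -0.00165225]), 'joint_efforts': array([-1.68499173e-04, -5.55398154e+01,  3.44739568e+01,  1.36831448e-03,
       -3.98462471e-04,  1.51610539e-05]), 'tool_pos': array([0.20952435, 0.5085314 , 0.23128707]), 'orientation': array([-3.14158619e+00, -1.35484193e-05,  2.75077128e+00]), 'ft_force': array([-0.08871871,  0.90111005, -0.63549051]), 'ft_torque': array([0.05788833, 0.03753084, 0.0355287 ]), 'grasp_force': 0.0, 'width': 0.08554807573092836} -0.0187
```

Run:
```python
import cv2,numpy as np
t=cv2.imread("pics/top0.png");s=cv2.imread("pics/scene0.png")
a=cv2.resize(t[200:280,130:230],None,fx=5.5,fy=5.5,interpolation=cv2.INTER_CUBIC)
cv2.imwrite("pics/c1.png",a)
b=cv2.resize(s[270:380,200:340],None,fx=5.4,fy=5.4,interpolation=cv2.INTER_CUBIC)
cv2.imwrite("pics/c2.png",b)
```

```text
(no output)
```

View pics/c1.png

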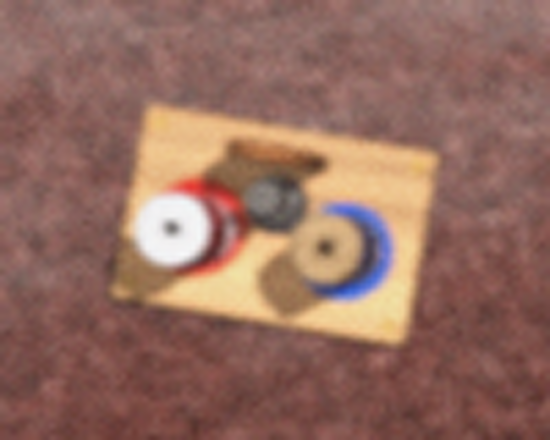

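View pics/c2.png

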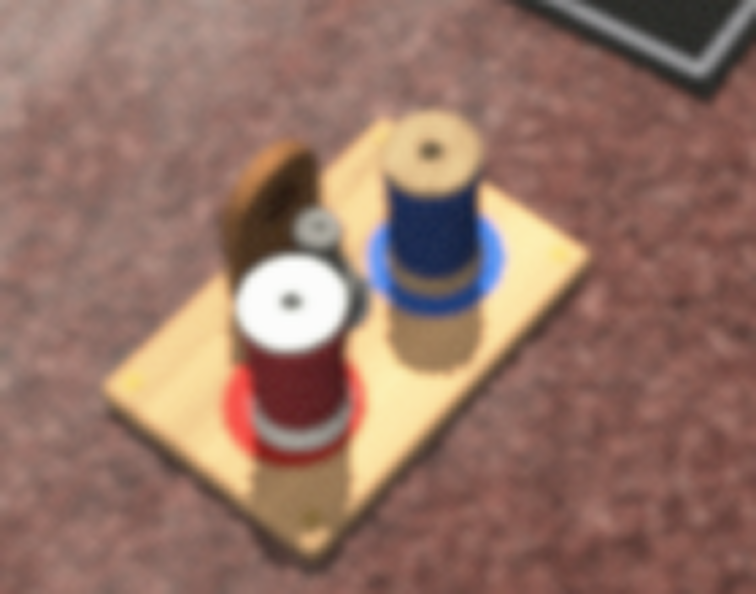

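View pics/top0.png

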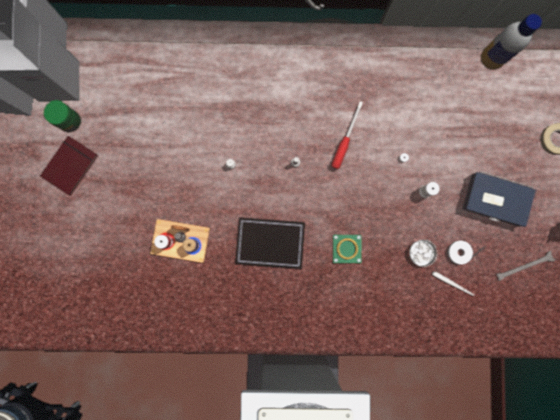

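The red spool stands on the red disc (left, crop ~172,229) and the blue one on the blue disc (right, crop ~326,248). The die sits between them, in front of the handle. Next I'll fit the caddy from its corners.

Run:
```python
from h import *
def P(c,u,v):
    s,o=(5.5,(130,200)) if c=="top" else (5.4,(200,270))
    return ((u+.5)/s-.5+o[0],(v+.5)/s-.5+o[1])
C={"top":[(148,103),(438,154),(405,346),(112,298)],"scene":[(105,390),(385,120),(590,250),(312,560)]}
M=[(.036,.068),(.036,-.068),(-.054,-.068),(-.054,.068)]
for c in C:
    W=np.array([at(c,P(c,*p),.01)[:2] for p in C[c]])
    if c=="scene": pass
    m=np.array(M)
    # left-image corner order for scene: left=(+x,+y), top=(+x,-y), right=(-x,-y), bottom=(-x,+y)
    mc,wc=m.mean(0),W.mean(0);H=(m-mc).T@(W-wc);a=np.arctan2(H[0,1]-H[1,0],H[0,0]+H[1,1])
    Rm=np.array([[np.cos(a),-np.sin(a)],[np.sin(a),np.cos(a)]]);t=wc-Rm@mc
    print(c,"caddy",t.round(4),"yaw",a.round(3),"res",np.abs((m@Rm.T+t)-W).max().round(4),"left disc",(t+Rm@[-.016,.034]).round(4),"right",(t+Rm@[-.016,-.034]).round(4))
for n,c,p,z in[("red","top",(172,229),.065),("blue","top",(326,248),.065),("red","scene",(292,302),.065),("blue","scene",(432,152),.065),("die","scene",(318,228),.048),("die","top",(268,198),.048)]:
    print(n,c,at(c,P(c,*p),z).round(4))
for c in("top","scene"):
    for n in("mat","die_holder"):print(c,n,[np.round(r["extent"]) for r in ctrl.boxes_of(c,n)[:1]])
```

```text
top caddy [0.5304 0.319 ] yaw -0.149 res 0.0008 left disc [0.5196 0.355 ] right [0.5095 0.2878]
scene caddy [0.5292 0.3214] yaw -0.147 res 0.0022 left disc [0.5184 0.3574] right [0.5084 0.2902]
red top [0.5179 0.3547 0.065 ]
blue top [0.5107 0.2875 0.065 ]
red scene [0.5175 0.3553 0.065 ]
blue scene [0.51   0.2883 0.065 ]
die scene [0.5325 0.3199 0.048 ]
die top [0.5326 0.3168 0.048 ]
top mat [array([235., 219., 310., 266.])]
top die_holder [array([331., 234., 363., 263.])]
scene mat [array([281., 212., 372., 288.])]
scene die_holder [array([349., 182., 389., 212.])]
```

```bash
cat >> h.py <<'E'
def go(x,y,z,yaw,g=True):
    """turn (wz) first, then shift in tool axes, cm. z is grasp-point height if g"""
    s=ctrl.state();p=np.array(s["tool_pos"]);cy=s["orientation"][2]
    if g: z=z+ctrl.grip_depth
    w=-((yaw-cy+np.pi)%(2*np.pi)-np.pi)
    d=np.array([x,y,z])-p; e=R.from_euler("xyz",[np.pi,0,yaw]).inv().apply(d)*100
    print("now",p.round(4),np.round(s["orientation"],3),"w",round(s["width"],4),"gf",round(s["grasp_force"],1),"t",s["time_s"],"| turn wz",round(w,3),"shift cm",e.round(2))
E
python3 -m crank '0 0 0 0 0 .166; 0 0 0 0 0 .166; 0 0 0 0 0 .166; 0 0 0 0 0 .166; 0 0 0 0 0 .166; 0 0 0 0 0 .166; 0 0 0 0 0 .166; 0 0 0 0 0 .166; -1.3 4.1 1 0 0 0; -1.3 4.1 1 0 0 0; -1.3 4.1 1 0 0 0; -1.3 4.1 1 0 0 0; -1.3 4.1 1 0 0 0; -1.3 4.1 1 0 0 0; -1.3 4.1 1 0 0 0; -1.3 4.1 1 0 0 0; 0 0 0 0 0 0; 0 0 0 0 0 0' 0.3 40
python3 -c "
from h import *
go(.5183,.357,.042,1.423)"
```

```text
time_s: 3.55
tool_pos: [0.5183, 0.3573, 0.1512]
orientation: [-3.141, 0.0, 1.422]
ft_force: [0.2, 0.1, -0.2]
width: 0.0554
grasp_force: 0.0
now [0.5183 0.3573 0.1512] [-3.141  0.     1.422] w 0.0554 gf 0.0 t 3.55 | turn wz -0.001 shift cm [-0.03  0.   12.79]
```

```bash
python3 -m crank '0 0 3 0 0 0; 0 0 3 0 0 0; 0 0 3 0 0 0; 0 0 2 0 0 0; 0 0 1.8 0 0 0; 0 0 0 0 0 0; 0 0 0 0 0 0'
python3 -m crank '0 0 0 0 0 0; 0 0 0 0 0 0; 0 0 0 0 0 0; 0 0 0 0 0 0; 0 0 0 0 0 0; 0 0 0 0 0 0' -1 40
python3 -m crank '0 0 -.5 0 0 0; 0 0 -1 0 0 0; 0 0 -2 0 0 0;  0 0 -2.5 0 0 0; 0 0 -2 0 0 0; 0 0 -1 0 0 0; 0 0 0 0 0 0'
python3 - <<'E'
from h import *
go(.52,.06,.1,1.423)
im=snap("scene","s1");cv2.imwrite("pics/s1c.png",cv2.resize(im[150:390,180:420,::-1],None,fx=2.4,fy=2.4))
for c in("top","scene"):
  if c=="top":snap("top","t1")
  for n in("mat","die_holder"):
    for r in ctrl.pinpoint(c,n)[:1]: print(c,n,round(r["p"],2),at(c,r["position"],0).round(4))
E
```

```text
time_s: 4.42
tool_pos: [0.5185, 0.358, 0.0244]
orientation: [3.141, -0.001, 1.424]
ft_force: [0.3, 0.0, -0.6]
width: 0.0553
grasp_force: 0.0
time_s: 5.18
tool_pos: [0.5189, 0.3577, 0.0244]
orientation: [3.14, -0.001, 1.423]
ft_force: [-1.8, 0.6, 6.8]
width: 0.0321
grasp_force: 39.3
time_s: 6.05
tool_pos: [0.5189, 0.3574, 0.1139]
orientation: [3.141, -0.001, 1.423]
ft_force: [-1.1, 0.5, -1.2]
width: 0.0322
grasp_force: 39.7
now [0.5189 0.3574 0.1139] [ 3.141e+00 -1.000e-03  1.423e+00] w 0.0322 gf 39.7 t 6.05 | turn wz -0.0 shift cm [-29.4    4.49   3.26]
top mat 0.67 [0.515 0.095 0.   ]
top die_holder 0.65 [ 0.5076 -0.0993  0.    ]
scene mat 0.56 [0.52  0.097 0.   ]
scene die_holder 0.92 [ 0.5069 -0.1091  0.    ]
```

View pics/s1c.png

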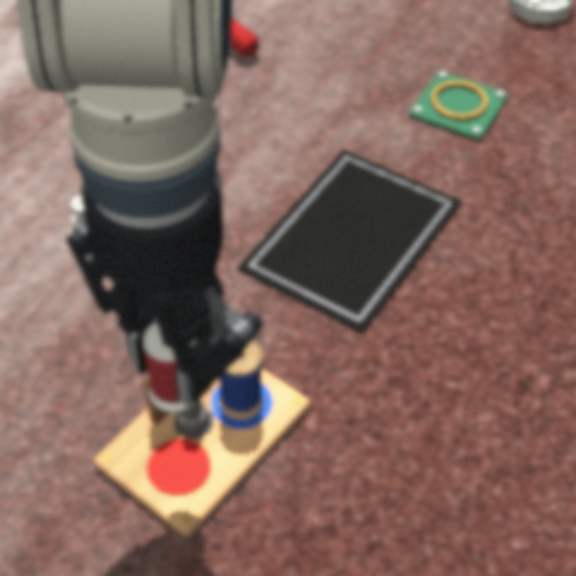

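The red spool is in the gripper (crop ~170,365), clear of the caddy; the mat's middle is at crop ~(350,235). The blue spool is undisturbed.

```bash
python3 -m crank '-2 .3 0 0 0 0; -3 .4 0 0 0 0; -4 .6 0 0 0 0; -4 .6 0 0 0 0; -4 .6 0 0 0 0; -4 .6 0 0 0 0; -4 .6 0 0 0 0; -3 .5 0 0 0 0; -2 .4 0 0 0 0; 0 0 2 0 0 0; 0 0 3 0 0 0; 0 0 2.5 0 0 0; 0 0 1 0 0 0; 0 0 0 0 0 0; 0 0 0 0 0 0'
python3 -m crank '0 0 .5 0 0 0; 0 0 .3 0 0 0; 0 0 .2 0 0 0; 0 0 0 0 0 0; 0 0 0 0 0 0'
```

```text
time_s: 8.22
tool_pos: [0.5204, 0.0536, 0.0292]
orientation: [3.14, -0.0, 1.423]
ft_force: [0.2, -0.6, 0.1]
width: 0.0318
grasp_force: 39.7
time_s: 8.85
tool_pos: [0.5199, 0.0538, 0.0183]
orientation: [3.142, 0.0, 1.423]
ft_force: [-0.1, -0.8, -0.4]
width: 0.032
grasp_force: 39.7
```

```bash
python3 -m crank '0 0 .1 0 0 0; 0 0 0 0 0 0; 0 0 0 0 0 0'
python3 -m crank '0 0 0 0 0 0; 0 0 0 0 0 0; 0 0 0 0 0 0; 0 0 0 0 0 0;0 0 -2 0 0 0; 0 0 -3 0 0 0; 0 0 -3 0 0 0; 0 0 -2 0 0 0; 2 -.4 0 0 0 0; 3.5 -.7 0 0 0 0; 4 -.7 0 0 0 0; 4 -.8 0 0 0 0; 4 -.8 0 0 0 0; 3.3 -.6 0 0 0 0; 2 -.4 0 0 0 0; 0 0 0 0 0 0; 0 0 0 0 0 0' .3
python3 -c "
from h import *
go(.510,.286,.042,1.423)"
```

```text
time_s: 9.22
tool_pos: [0.52, 0.0538, 0.0174]
orientation: [3.141, 0.0, 1.423]
ft_force: [-0.5, -0.3, 2.9]
width: 0.0325
grasp_force: 40.0
time_s: 11.35
tool_pos: [0.51, 0.2851, 0.1172]
orientation: [-3.141, 0.0, 1.422]
ft_force: [-0.3, 0.1, 0.3]
width: 0.0553
grasp_force: 0.0
now [0.51   0.2851 0.1172] [-3.141  0.     1.422] w 0.0553 gf 0.0 t 11.35 | turn wz -0.001 shift cm [ 0.09 -0.01  9.39]
```

```bash
python3 -m crank '.1 0 2 0 0 0; 0 0 3 0 0 0; 0 0 2.5 0 0 0; 0 0 1.8 0 0 0; 0 0 0 0 0 0; 0 0 0 0 0 0'
python3 -m crank '0 0 0 0 0 0; 0 0 0 0 0 0; 0 0 0 0 0 0; 0 0 0 0 0 0; 0 0 0 0 0 0; 0 0 0 0 0 0' -1 40
python3 -m crank '0 0 -.5 0 0 0; 0 0 -1 0 0 0; 0 0 -2 0 0 0;  0 0 -2.5 0 0 0; 0 0 -2 0 0 0; 0 0 -1 0 0 0; 0 0 0 0 0 0'
python3 -c "
from h import *
go(.52,.14,.0182,1.423,False)"
```

```text
time_s: 12.1
tool_pos: [0.5107, 0.2863, 0.0251]
orientation: [3.141, -0.0, 1.422]
ft_force: [0.8, -0.5, -0.2]
width: 0.0556
grasp_force: 0.0
time_s: 12.85
tool_pos: [0.5107, 0.2868, 0.0254]
orientation: [3.14, -0.0, 1.423]
ft_force: [-0.7, -1.9, 6.7]
width: 0.032
grasp_force: 39.3
time_s: 13.72
tool_pos: [0.5103, 0.2869, 0.1149]
orientation: [3.141, -0.001, 1.423]
ft_force: [0.8, -0.2, -1.0]
width: 0.0322
grasp_force: 39.6
now [0.5103 0.2869 0.1149] [ 3.141e+00 -1.000e-03  1.423e+00] w 0.0322 gf 39.6 t 13.725 | turn wz -0.0 shift cm [-14.39   3.12   9.67]
```

```bash
python3 -m crank '-2 .4 0 0 0 0; -3.2 .7 0 0 0 0; -4 .9 0 0 0 0; -3.2 .7 0 0 0 0; -2 .4 0 0 0 0; 0 0 2 0 0 0; 0 0 3 0 0 0; 0 0 2.5 0 0 0; 0 0 1 0 0 0; 0 0 .5 0 0 0; 0 0 .4 0 0 0; 0 0 .2 0 0 0; 0 0 0 0 0 0; 0 0 0 0 0 0'
python3 -m crank '0 0 0 0 0 0; 0 0 0 0 0 0; 0 0 0 0 0 0; 0 0 0 0 0 0;0 0 -2 0 0 0; 0 0 -3 0 0 0; 0 0 -3 0 0 0; 0 0 -2 0 0 0; 0 0 0 0 0 0' .3
python3 -c "
from h import *
print('die');go(.5315,.319,.034,-.148+np.pi)"
```

```text
time_s: 15.48
tool_pos: [0.5197, 0.1399, 0.0186]
orientation: [3.141, -0.0, 1.423]
ft_force: [0.5, 0.3, -0.4]
width: 0.0318
grasp_force: 39.7
time_s: 16.6
tool_pos: [0.5203, 0.1399, 0.1196]
orientation: [3.139, -0.001, 1.423]
ft_force: [-0.1, 0.5, 0.2]
width: 0.0556
grasp_force: 0.0
die
now [0.5203 0.1399 0.1196] [ 3.139e+00 -1.000e-03  1.423e+00] w 0.0556 gf 0.0 t 16.6 | turn wz -1.571 shift cm [ 1.54 17.88 10.43]
```

```bash
python3 -m crank '0 0 -.5 0 0 -.175; 0 0 -.5 0 0 -.175; 0 0 -.5 0 0 -.175; 0 0 -.5 0 0 -.175; 0 0 0 0 0 -.175; 0 0 0 0 0 -.175; 0 0 0 0 0 -.175; 0 0 0 0 0 -.175; 0 0 0 0 0 -.171; 0 0 0 0 0 0'
python3 - <<'E'
from h import *
t=snap("top","t2")[...,::-1];s=snap("scene","s2")[...,::-1]
a=cv2.resize(t[210:270,140:220],None,fx=5,fy=5,interpolation=cv2.INTER_CUBIC)
b=cv2.resize(s[290:380,210:330],(400,300),interpolation=cv2.INTER_CUBIC)
c=cv2.resize(s[160:310,210:410],(400,300),interpolation=cv2.INTER_CUBIC)
d=cv2.resize(t[210:285,300:400],(400,300),interpolation=cv2.INTER_CUBIC)
cv2.imwrite("pics/m2.png",np.vstack([np.hstack([a,b]),np.hstack([c,d])]))
for c in("top","scene"):
  for n,z in(("dark_die_center",.029),("red_spool_center",.0305),("blue_spool_center",.0305)):
    for r in ctrl.pinpoint(c,n)[:1]: print(c,n,round(r["p"],2),np.round(r["position"],1),at(c,r["position"],z).round(4))
go(.5315,.319,.034,-.148+np.pi)
E
```

```text
time_s: 17.85
tool_pos: [0.5191, 0.1397, 0.1372]
orientation: [-3.141, -0.001, 2.993]
ft_force: [0.4, 1.6, 0.5]
width: 0.0556
grasp_force: 0.0
top dark_die_center 0.43 [176.6 234.4] [0.536  0.3249 0.029 ]
top red_spool_center 0.54 [285.6 243.8] [0.5172 0.0549 0.0305]
top blue_spool_center 0.62 [271.1 243.3] [0.5179 0.0907 0.0305]
scene dark_die_center 0.59 [258.3 318.3] [0.5338 0.3203 0.029 ]
scene red_spool_center 0.74 [340.  225.2] [0.5119 0.0516 0.0305]
scene blue_spool_center 0.81 [314.1 251.5] [0.5234 0.1404 0.0305]
now [0.5195 0.1398 0.1382] [-3.142 -0.     2.993] w 0.0553 gf 0.0 t 18.25 | turn wz -0.001 shift cm [ 1.46 17.9  12.29]
```

View pics/m2.png

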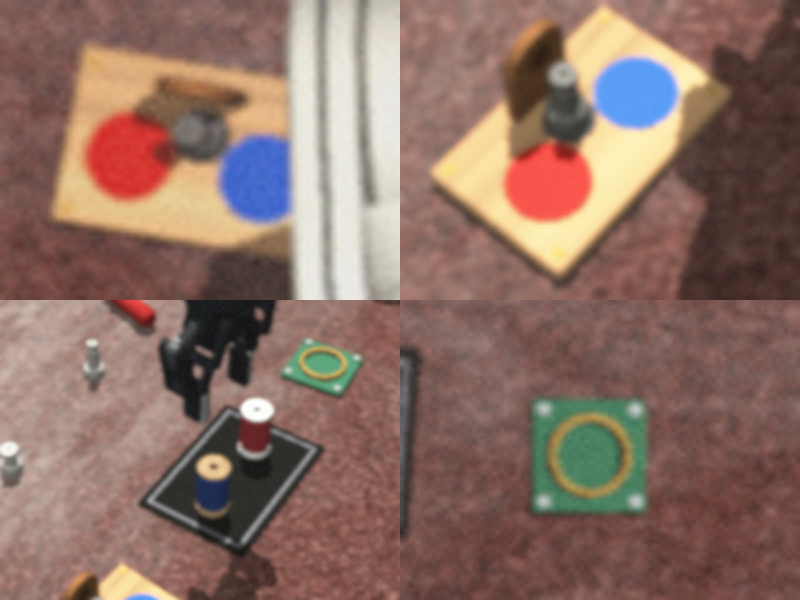

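Both spools stand on the mat, both discs are visible, and the die still stands free in front of the handle. Now the refined positions from these pixels.

Run:
```python
from h import *
def q(n,c,u,v,s,o,z):
    print(n,c,at(c,((u+.5)/s-.5+o[0],(v+.5)/s-.5+o[1]),z)[:2].round(4))
T=(5,(140,210));S=(10/3,(210,290));G=(2,(210,160))
q("die","top",200,133,*T,.03);q("dietop","scene",164,73,*S,.048);q("diefoot","scene",167,126,*S,.010)
q("red disc","top",128,155,*T,.01);q("blue disc","top",262,179,*T,.01)
q("red disc","scene",148,183,*S,.01);q("blue disc","scene",237,93,*S,.01)
q("ring","top",191,156,4,(300,210),.011);q("ring","scene",323,62,*G,.011)
q("red sp","scene",257,109,*G,.058);q("blue sp","scene",214,166,*G,.058)
```

```text
die top [0.5317 0.3171]
dietop scene [0.5323 0.3192]
diefoot scene [0.5296 0.3242]
red disc top [0.5206 0.3568]
blue disc top [0.5097 0.2892]
red disc scene [0.5197 0.3569]
blue disc scene [0.5088 0.289 ]
ring top [ 0.508  -0.1013]
ring scene [ 0.5071 -0.0996]
red sp scene [0.5177 0.0513]
blue sp scene [0.5182 0.1409]
```

```bash
python3 -m crank '.2 2.5 0 0 0 0; .3 4 0 0 0 0; .5 4.9 0 0 0 0; .3 4 0 0 0 0; .2 2.5 0 0 0 0; 0 0 3 0 0 0; 0 0 3 0 0 0; 0 0 3 0 0 0; 0 0 2 0 0 0; 0 0 1.2 0 0 0; 0 0 0 0 0 0; 0 0 0 0 0 0'
python3 -m crank '0 0 0 0 0 0; 0 0 0 0 0 0; 0 0 0 0 0 0; 0 0 0 0 0 0; 0 0 0 0 0 0; 0 0 0 0 0 0;0 0 0 0 0 0' -1 40
python3 -m crank '0 0 -.5 0 0 0; 0 0 -1 0 0 0; 0 0 -2 0 0 0;  0 0 -2.5 0 0 0; 0 0 -3 0 0 0; 0 0 -2 0 0 0; 0 0 0 0 0 0'
python3 - <<'E'
from h import *
go(.5075,-.1005,.0,-.148+np.pi)
s=snap("scene","s3")[...,::-1];cv2.imwrite("pics/s3c.png",cv2.resize(s[210:390,180:420],None,fx=2.5,fy=2.5))
E
```

```text
time_s: 19.75
tool_pos: [0.5316, 0.3191, 0.0171]
orientation: [3.141, 0.001, 2.994]
ft_force: [-0.2, 0.2, 0.5]
width: 0.0558
grasp_force: 0.0
time_s: 20.62
tool_pos: [0.5314, 0.3192, 0.017]
orientation: [3.141, 0.001, 2.994]
ft_force: [-1.6, -0.6, 5.8]
width: 0.0211
grasp_force: 39.0
time_s: 21.5
tool_pos: [0.5318, 0.3194, 0.1282]
orientation: [3.14, 0.003, 2.994]
ft_force: [0.4, -0.2, -0.6]
width: 0.0211
grasp_force: 39.1
now [0.5318 0.3194 0.1282] [3.140e+00 3.000e-03 2.994e+00] w 0.0211 gf 39.1 t 21.5 | turn wz 0.0 shift cm [ -3.79 -41.89  14.69]
```

View pics/s3c.png

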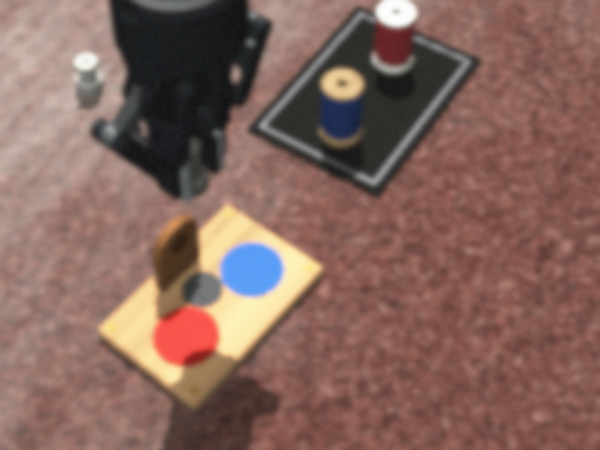

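The gripper holds the dark die (crop ~190,170). Its place on the caddy is empty and both spools still stand on the mat (~395,40 and ~340,105).

```bash
python3 -m crank '-.2 -2 0 0 0 0; -.3 -3.5 0 0 0 0; -.4 -4.5 0 0 0 0; -.4 -4.6 0 0 0 0; -.4 -4.6 0 0 0 0; -.4 -4.6 0 0 0 0; -.4 -4.6 0 0 0 0; -.4 -4.5 0 0 0 0; -.4 -4 0 0 0 0; -.3 -3 0 0 0 0; -.2 -2 0 0 0 0; 0 0 2 0 0 0; 0 0 3 0 0 0; 0 0 2 0 0 0; 0 0 1 0 0 0; 0 0 0 0 0 0; 0 0 0 0 0 0'
python3 - <<'E'
from h import *
go(.5075,-.1005,.013,-.148+np.pi,False)
s=snap("scene","s4")[...,::-1];t=snap("top","t4")[...,::-1]
cv2.imwrite("pics/s4c.png",np.hstack([cv2.resize(s[150:240,330:420],(400,400)),cv2.resize(t[210:290,310:390],(400,400))]))
E
```

```text
time_s: 23.68
tool_pos: [0.5072, -0.1012, 0.0469]
orientation: [-3.141, 0.001, 2.994]
ft_force: [0.6, 0.4, -0.5]
width: 0.0215
grasp_force: 39.2
now [ 0.5072 -0.1012  0.0469] [-3.141e+00  1.000e-03  2.994e+00] w 0.0215 gf 39.2 t 23.675 | turn wz 0.0 shift cm [-0.02  0.08  3.39]
```

View pics/s4c.png

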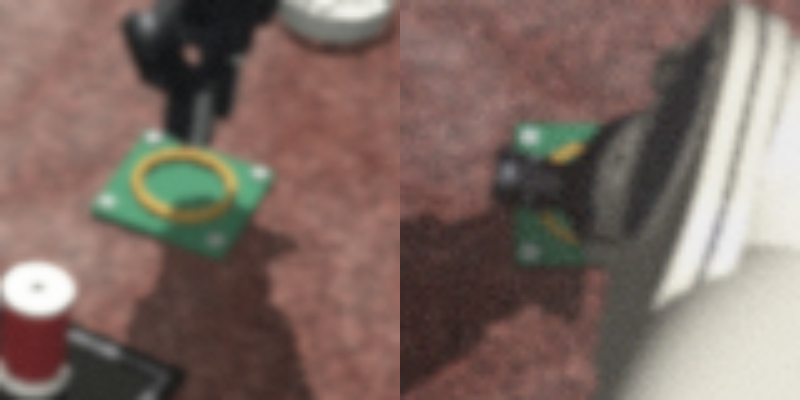

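The die is poised above the ring (scene crop: foot ~200,140, ring ~185,185), which fits 34 mm of height. I'll lower it gently.

```bash
python3 -m crank '0 .05 1.5 0 0 0; 0 0 1 0 0 0; 0 0 .5 0 0 0; 0 0 .3 0 0 0; 0 0 0 0 0 0; 0 0 0 0 0 0'
python3 -m crank '0 0 .1 0 0 0; 0 0 0 0 0 0; 0 0 0 0 0 0'
```

```text
time_s: 24.52
tool_pos: [0.5071, -0.1005, 0.0134]
orientation: [-3.142, 0.0, 2.994]
ft_force: [0.3, -0.2, -0.1]
width: 0.0213
grasp_force: 39.2
time_s: 24.9
tool_pos: [0.5072, -0.1006, 0.013]
orientation: [-3.141, 0.001, 2.994]
ft_force: [-1.9, 0.8, 9.1]
width: 0.0214
grasp_force: 40.1
```

```bash
python3 -m crank '0 0 0 0 0 0; 0 0 0 0 0 0; 0 0 0 0 0 0; 0 0 0 0 0 0;0 0 -1 0 0 0; 0 0 -3 0 0 0; 0 0 -4 0 0 0; 0 0 -3 0 0 0; 0 0 -1 0 0 0; 0 0 0 0 0 0' .06
python3 -m crank '0 0 0 0 0 .175; 0 0 0 0 0 .175; 0 0 0 0 0 .175; 0 0 0 0 0 .175; 0 0 0 0 0 .175; 0 0 0 0 0 .175; 0 0 0 0 0 .175; 0 0 0 0 0 .175; 0 0 0 0 0 .171; 0 0 0 0 0 0' .3
python3 - <<'E'
from h import *
go(.52,.0538,.0174,1.423,False)
E
```

```text
time_s: 26.15
tool_pos: [0.5071, -0.1005, 0.1326]
orientation: [-3.141, 0.001, 2.994]
ft_force: [1.0, -0.4, -0.6]
width: 0.0453
grasp_force: 0.0
time_s: 27.4
tool_pos: [0.5064, -0.1003, 0.1309]
orientation: [-3.139, -0.0, 1.424]
ft_force: [-0.2, -0.7, -1.2]
width: 0.0555
grasp_force: 0.0
now [ 0.5064 -0.1003  0.1309] [-3.139 -0.     1.424] w 0.0555 gf 0.0 t 27.4 | turn wz 0.001 shift cm [15.44 -0.92 11.35]
```

```bash
python3 -m crank '2 -.1 0 0 0 0; 3.5 -.2 0 0 0 0; 4.4 -.3 0 0 0 0; 3.5 -.2 0 0 0 0; 2 -.1 0 0 0 0; 0 0 2 0 0 0; 0 0 0 0 0 0; 0 0 0 0 0 0'
python3 - <<'E'
from h import *
go(.52,.0538,.0174,1.423,False)
s=snap("scene","s5")[...,::-1];t=snap("top","t5")[...,::-1]
cv2.imwrite("pics/s5c.png",np.hstack([cv2.resize(s[150:300,280:430],(400,400)),cv2.resize(t[210:290,310:390],(400,400))]))
E
```

```text
time_s: 28.4
tool_pos: [0.5208, 0.0529, 0.1123]
orientation: [-3.141, 0.0, 1.424]
ft_force: [-0.0, -0.1, 0.5]
width: 0.0555
grasp_force: 0.0
now [0.5208 0.0529 0.1123] [-3.141  0.     1.424] w 0.0555 gf 0.0 t 28.4 | turn wz 0.001 shift cm [ 0.07 -0.09  9.49]
```

View pics/s5c.png

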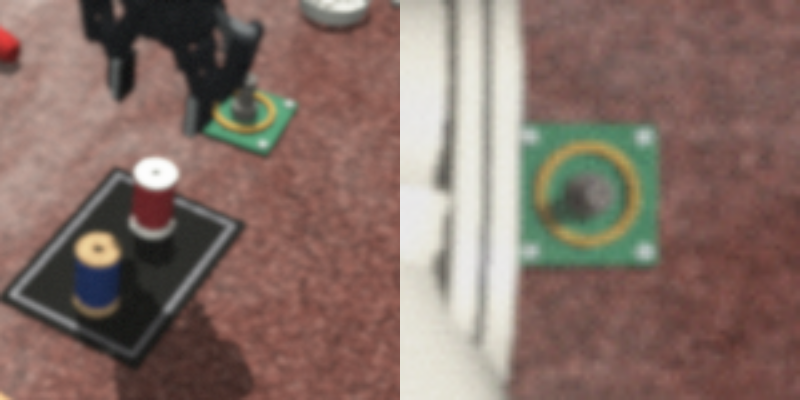

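The die stands upright in the middle of the brass ring (top crop ~590,195). Now the spools go back, red first.

```bash
python3 -m crank '.1 -.1 2 0 0 0; 0 0 3 0 0 0; 0 0 2.5 0 0 0; 0 0 1.9 0 0 0; 0 0 0 0 0 0; 0 0 0 0 0 0'
python3 -m crank '0 0 0 0 0 0; 0 0 0 0 0 0; 0 0 0 0 0 0; 0 0 0 0 0 0; 0 0 0 0 0 0; 0 0 0 0 0 0' -1 40
python3 -m crank '0 0 -.5 0 0 0; 0 0 -1 0 0 0; 0 0 -2 0 0 0;  0 0 -3 0 0 0; 0 0 -3 0 0 0; 0 0 -1.5 0 0 0; 0 0 0 0 0 0'
python3 - <<'E'
from h import *
go(.5198,.3585,.0254,1.423,False)
E
```

```text
time_s: 29.25
tool_pos: [0.5206, 0.0541, 0.0192]
orientation: [3.14, -0.0, 1.423]
ft_force: [0.6, -0.8, -0.1]
width: 0.0557
grasp_force: 0.0
time_s: 30.0
tool_pos: [0.5205, 0.0542, 0.0193]
orientation: [3.14, -0.0, 1.423]
ft_force: [-0.5, -0.4, 6.2]
width: 0.0321
grasp_force: 39.3
time_s: 30.88
tool_pos: [0.5204, 0.0543, 0.1291]
orientation: [3.14, -0.0, 1.423]
ft_force: [0.2, -0.2, -0.6]
width: 0.0322
grasp_force: 39.7
now [0.5204 0.0543 0.1291] [ 3.14  -0.     1.423] w 0.0322 gf 39.7 t 30.875 | turn wz -0.0 shift cm [30.08 -4.54 10.37]
```

```bash
python3 -m crank '2 -.3 0 0 0 0; 3.2 -.5 0 0 0 0; 4.2 -.6 0 0 0 0; 4.2 -.7 0 0 0 0; 4.2 -.6 0 0 0 0; 4.2 -.6 0 0 0 0; 4 -.6 0 0 0 0; 2.5 -.4 0 0 0 0; 1.6 -.2 0 0 0 0; 0 0 2 0 0 0; 0 0 3 0 0 0; 0 0 2.5 0 0 0; 0 0 1 0 0 0; 0 0 0 0 0 0; 0 0 0 0 0 0'
python3 - <<'E'
from h import *
go(.5198,.3585,.0265,1.423,False)
s=snap("scene","s6")[...,::-1]
cv2.imwrite("pics/s6c.png",cv2.resize(s[280:380,200:330],(650,500),interpolation=cv2.INTER_CUBIC))
E
```

```text
time_s: 32.75
tool_pos: [0.5204, 0.3587, 0.0442]
orientation: [3.141, -0.001, 1.423]
ft_force: [0.6, -0.6, -0.4]
width: 0.0321
grasp_force: 39.7
now [0.5204 0.3587 0.0442] [ 3.141e+00 -1.000e-03  1.423e+00] w 0.0321 gf 39.7 t 32.75 | turn wz -0.0 shift cm [-0.03 -0.06  1.77]
```

View pics/s6c.png

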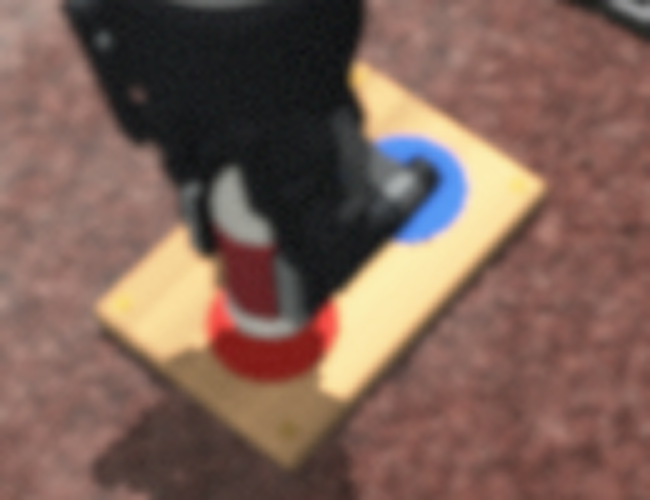

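The red spool hangs just above the red disc (disc centre crop ~272,330), aligned with it. Lower, release, then go for the blue.

```bash
python3 -m crank '0 -.05 1 0 0 0; 0 0 .5 0 0 0; 0 0 .2 0 0 0; 0 0 .1 0 0 0; 0 0 0 0 0 0; 0 0 0 0 0 0'
python3 -m crank '0 0 0 0 0 0; 0 0 0 0 0 0; 0 0 0 0 0 0; 0 0 0 0 0 0;0 0 -1 0 0 0; 0 0 -3 0 0 0; 0 0 -3 0 0 0; 0 0 -3 0 0 0; 0 0 0 0 0 0' .3
python3 - <<'E'
from h import *
go(.5197,.1399,.0186,1.423,False)
E
```

```text
time_s: 33.55
tool_pos: [0.519, 0.3586, 0.0264]
orientation: [3.141, -0.0, 1.423]
ft_force: [-5.4, -2.8, 11.9]
width: 0.0321
grasp_force: 40.7
time_s: 34.67
tool_pos: [0.5205, 0.3593, 0.1285]
orientation: [3.137, -0.003, 1.423]
ft_force: [-0.2, 0.7, -0.4]
width: 0.0557
grasp_force: 0.0
now [0.5205 0.3593 0.1285] [ 3.137e+00 -3.000e-03  1.423e+00] w 0.0557 gf 0.0 t 34.675 | turn wz -0.0 shift cm [-21.72   3.15  10.99]
```

```bash
python3 -m crank '-2 .3 0 0 0 0; -3.5 .5 0 0 0 0; -4.2 .6 0 0 0 0; -4.2 .6 0 0 0 0; -3.5 .5 0 0 0 0; -2.7 .4 0 0 0 0; -1.6 .2 0 0 0 0; 0 0 2 0 0 0; 0 0 0 0 0 0; 0 0 0 0 0 0'
python3 - <<'E'
from h import *
go(.5197,.1399,.0186,1.423,False)
s=snap("scene","s7")[...,::-1];t=snap("top","t7")[...,::-1]
cv2.imwrite("pics/s7c.png",np.hstack([cv2.resize(s[200:380,200:380],(400,400)),cv2.resize(t[210:270,140:200],(400,400))]))
E
```

```text
time_s: 35.92
tool_pos: [0.5179, 0.1396, 0.1055]
orientation: [-3.141, 0.0, 1.423]
ft_force: [-0.5, 1.4, 0.7]
width: 0.0552
grasp_force: 0.0
now [0.5179 0.1396 0.1055] [-3.141  0.     1.423] w 0.0552 gf 0.0 t 35.925 | turn wz 0.0 shift cm [0.05 0.17 8.69]
```

View pics/s7c.png

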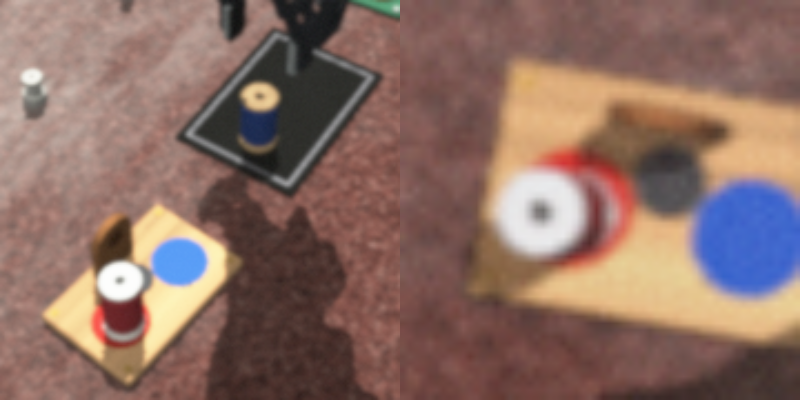

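The red spool stands on the red disc, rim visible all round. The blue one waits on the mat (crop ~258,118).

```bash
python3 -m crank '.05 .15 2 0 0 0; 0 0 3 0 0 0; 0 0 2 0 0 0; 0 0 1.6 0 0 0; 0 0 0 0 0 0; 0 0 0 0 0 0'
python3 -m crank '0 0 0 0 0 0; 0 0 0 0 0 0; 0 0 0 0 0 0; 0 0 0 0 0 0; 0 0 0 0 0 0; 0 0 0 0 0 0' -1 40
python3 -m crank '0 0 -.5 0 0 0; 0 0 -1 0 0 0; 0 0 -2 0 0 0;  0 0 -3 0 0 0; 0 0 -3 0 0 0; 0 0 -1.5 0 0 0; 0 0 0 0 0 0'
python3 - <<'E'
from h import *
go(.5087,.287,.0254,1.423,False)
print(at("top",(142.5/6.667-.5+140,212.5/6.667-.5+210),.065))
E
```

```text
time_s: 36.78
tool_pos: [0.52, 0.14, 0.0201]
orientation: [3.141, -0.0, 1.423]
ft_force: [-0.3, 0.4, 1.5]
width: 0.0553
grasp_force: 0.0
time_s: 37.52
tool_pos: [0.5201, 0.1399, 0.0202]
orientation: [3.14, -0.001, 1.423]
ft_force: [-0.8, 0.1, 5.8]
width: 0.0322
grasp_force: 39.4
time_s: 38.4
tool_pos: [0.52, 0.1398, 0.1301]
orientation: [3.14, -0.0, 1.423]
ft_force: [0.3, -0.4, -0.5]
width: 0.0323
grasp_force: 39.7
now [0.52   0.1398 0.1301] [ 3.14  -0.     1.423] w 0.0323 gf 39.7 t 38.4 | turn wz -0.0 shift cm [14.39 -3.29 10.47]
[0.51754527 0.35462248 0.065     ]
```

```bash
python3 -m crank '2 -.5 0 0 0 0; 3.2 -.7 0 0 0 0; 4 -.9 0 0 0 0; 3.2 -.7 0 0 0 0; 2 -.5 0 0 0 0; 0 0 2 0 0 0; 0 0 3 0 0 0; 0 0 2.5 0 0 0; 0 0 1 0 0 0; 0 0 .9 0 0 0; 0 0 .5 0 0 0; 0 0 0 0 0 0; 0 0 0 0 0 0'
python3 -c "
from h import *
go(.5087,.287,.0272,1.423,False)"
```

```text
time_s: 40.02
tool_pos: [0.5085, 0.2872, 0.0308]
orientation: [3.141, -0.0, 1.423]
ft_force: [0.1, -0.7, 0.4]
width: 0.0321
grasp_force: 39.7
now [0.5085 0.2872 0.0308] [ 3.141 -0.     1.423] w 0.0321 gf 39.7 t 40.025 | turn wz -0.0 shift cm [-0.01  0.02  0.36]
```

```bash
python3 -m crank '0 0 .2 0 0 0; 0 0 .1 0 0 0; 0 0 .05 0 0 0; 0 0 0 0 0 0; 0 0 0 0 0 0'
python3 -m crank '0 0 0 0 0 0; 0 0 0 0 0 0; 0 0 0 0 0 0; 0 0 0 0 0 0;0 0 -1 0 0 0; 0 0 -3 0 0 0; 0 0 -3 0 0 0; 0 0 -3 0 0 0; -3 0 -2 0 0 0; -4 0 -2 0 0 0; -4 0 0 0 0 0; -3 0 0 0 0 0; 0 0 0 0 0 0; 0 0 0 0 0 0' .3
python3 - <<'E'
from h import *
s=snap("scene","s8")[...,::-1];t=snap("top","t8")[...,::-1]
cv2.imwrite("pics/s8c.png",np.vstack([np.hstack([cv2.resize(s[280:380,200:320],(360,300)),cv2.resize(t[205:285,140:236],(360,300))]),np.hstack([cv2.resize(s[150:250,180:300],(360,300)),cv2.resize(s[150:250,310:430],(360,300))])]))
E
```

```text
time_s: 40.65
tool_pos: [0.5082, 0.2871, 0.0272]
orientation: [3.141, -0.0, 1.423]
ft_force: [-1.9, 0.0, 6.0]
width: 0.0323
grasp_force: 40.3
time_s: 42.4
tool_pos: [0.4878, 0.1489, 0.1673]
orientation: [3.141, -0.0, 1.422]
ft_force: [0.7, 0.4, 0.9]
width: 0.0556
grasp_force: 0.0
```

View pics/s8c.png

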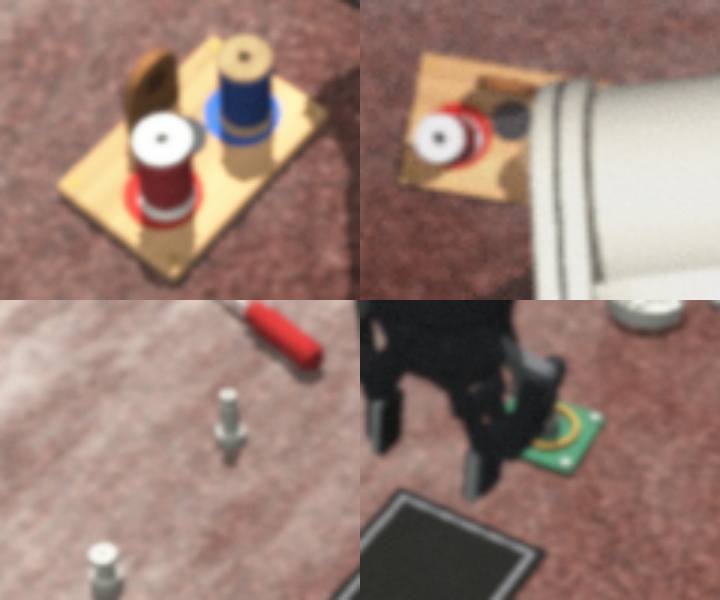

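Each spool stands on the disc of its own colour (red ~165,185, blue ~243,110). The dark die is in the ring, the pale dies are untouched, and the gripper is clear, so I'm handing in.

```bash
python3 -c "
from plant import ctrl
print(ctrl.finish_job())"
```

```text
the job is handed in; nothing more can be done
None
```

The job is handed in at about 42 s: the dark die stands in the brass ring, both spools are back on the discs of their own colour, and I left the pale dies alone; `finish_job()` returned no verdict.

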